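# Meter walnuts from the bench hopper into the baking dish

## Task

Slide the heavy blue baking dish forward on the worktop, without lifting it, until it stands square and centred under the hopper, home against the hopper's back plate. Then draw the hopper's bottom gate partly open to let three or four of the seven walnuts drop into the dish, and push the gate fully shut again so that the rest stay in the hopper. Spill none, and leave the red-lidded spice jar, the mug and the lemon where they are.

Things in the scene. Friction and masses are not known exactly. Their poses are not given: they have to be found in the camera images.
- hopper: Fixed walnut hopper, clear sides, open top. Origin: on the worktop under its centre. x points away from the robot, y left along the trough, z up. Trough inside 50 (x) by 230 (y) mm, its floor (the gate) at z = 108 mm; end walls at y = +/-115 to 119 mm and sides flaring to x = +/-40 mm rise to z = 168 mm. Back plate: y +/-85, z 16 to 96 mm, face at x = +85 mm, stops the dish.
- spout (a point): Point on the worktop under the centre of the hopper's spout (same place and axes as the hopper's origin). A chute under the gate narrows to the spout, 50 (x) by 136 (y) mm, lowest edge at z = 70 mm; below it the front and sides are open. The dish is home when its origin is here and its axes are parallel to the hopper's.
- gate (a joint): The hopper's bottom gate, a 4 mm steel plate sliding along the hopper's y. 0 = shut; grows (m) to 0.16 as it is drawn out to the left (hopper +y). Its right edge is at hopper y = -0.115 + value: it uncovers the trough from the right, and walnuts drop as it passes under them: two at about 0.06, the third near 0.095, the fourth near 0.125, the fifth past 0.14. Stays where left; friction 2 N.
- pull (a point): Centre of the gate's pull: black bar 84 (hopper x) by 14 (y) by 18 mm (z) on the plate's bent-up left end (4 mm thick, 58 mm wide, up from the plate to the bar). Shut, it is at hopper (0, 177, 147) mm with 51 mm clear between bar and end wall, open from above down to the plate's top at z = 108 mm. It can be hooked from either side or pinched.
- dish: Blue stoneware baking dish, open on top, 170 (its x) by 190 (its y) by 50 mm high, walls and floor 7 mm, 0.65 to 0.95 kg; 70 mm lugs stand out 12 mm at mid of its two y sides. Origin: centre of underside. It starts askew, partly under the hopper, near face (its x = -85 mm) to the robot. Squaring it by its near corners shifts it sideways: 10 mm to hopper -y per 0.1 rad of yaw.
- walnut_1: A walnut in its shell, 36 mm long and 33 mm thick, origin at its centre, lying in a single layer on the hopper's gate (centre at z about 125 mm); in the dish its centre is at z about 24 mm. The first from the left of seven alike in a staggered row along the trough; they drop from the right.
- walnut_2: A walnut in its shell, 36 mm long and 33 mm thick, origin at its centre, lying in a single layer on the hopper's gate (centre at z about 125 mm); in the dish its centre is at z about 24 mm. The second from the left of seven alike in a staggered row along the trough; they drop from the right.
- walnut_3: A walnut in its shell, 36 mm long and 33 mm thick, origin at its centre, lying in a single layer on the hopper's gate (centre at z about 125 mm); in the dish its centre is at z about 24 mm. The third from the left of seven alike in a staggered row along the trough; they drop from the right.
- walnut_4: A walnut in its shell, 36 mm long and 33 mm thick, origin at its centre, lying in a single layer on the hopper's gate (centre at z about 125 mm); in the dish its centre is at z about 24 mm. The middle one of seven alike in a staggered row along the trough; they drop from the right.
- walnut_5: A walnut in its shell, 36 mm long and 33 mm thick, origin at its centre, lying in a single layer on the hopper's gate (centre at z about 125 mm); in the dish its centre is at z about 24 mm. The third from the right of seven alike in a staggered row along the trough; they drop from the right.
- walnut_6: A walnut in its shell, 36 mm long and 33 mm thick, origin at its centre, lying in a single layer on the hopper's gate (centre at z about 125 mm); in the dish its centre is at z about 24 mm. The second from the right of seven alike in a staggered row along the trough; they drop from the right.
- walnut_7: A walnut in its shell, 36 mm long and 33 mm thick, origin at its centre, lying in a single layer on the hopper's gate (centre at z about 125 mm); in the dish its centre is at z about 24 mm. The first from the right of seven alike in a staggered row along the trough; they drop from the right.
- spice_jar: Glass spice jar with a red lid, 45 mm wide, 106 mm high, origin at its foot; bystander right of the hopper, near the worktop end.
- mug: White patterned mug, 82 mm wide, 91 mm high, origin at its foot; bystander behind the hopper on the right.
- lemon: Yellow lemon, 78 by 55 by 56 mm, origin at its underside; bystander at the right front, beside the dish.

How it is judged (in metres and radians):
On the way, in this order (a step that is already met when the one before it is completed fails the run):
1. the dish stands square and centred under the hopper against its back plate, with the gate still shut (x of dish in the frame of hopper between -0.012 and 0.012 m and y of dish in the frame of hopper between -0.03 and 0.03 m and angle between the x axis of dish and the x axis of hopper, either way round below 0.12 rad and value of joint gate below 0.01 m and height (world z) of each of walnut_1, walnut_2, walnut_3, walnut_4, walnut_5, walnut_6, walnut_7 above 0.113 m), for 0.2 s.
2. with the gate partly open, three or four walnuts have dropped into the dish (height (world z) of each of walnut_1, walnut_2, walnut_3 above 0.113 m and (height (world z) of walnut_4 above 0.113 m or height (world z) of walnut_4 below 0.05 m) and height (world z) of each of walnut_5, walnut_6, walnut_7 below 0.05 m and value of joint gate above 0.03 m), for 0.1 s.
At the end, for the whole second after the job is handed in: The dish is within 12 mm (fore and aft) and 30 mm (sideways) of the spout's centre and within 0.12 rad of square to the hopper; the gate is shut to within 6 mm; three or four walnuts (5, 6, 7 and perhaps 4, which drop first) lie at rest in the dish, and all the others lie in the hopper (x of dish in the frame of hopper between -0.012 and 0.012 m and y of dish in the frame of hopper between -0.03 and 0.03 m and angle between the x axis of dish and the x axis of hopper, either way round below 0.12 rad and value of joint gate below 0.006 m and x of walnut_1 in the frame of hopper between -0.045 and 0.045 m and y of walnut_1 in the frame of hopper between -0.116 and 0.116 m and z of walnut_1 in the frame of hopper between 0.113 and 0.178 m and x of walnut_2 in the frame of hopper between -0.045 and 0.045 m and y of walnut_2 in the frame of hopper between -0.116 and 0.116 m and z of walnut_2 in the frame of hopper between 0.113 and 0.178 m and x of walnut_3 in the frame of hopper between -0.045 and 0.045 m and y of walnut_3 in the frame of hopper between -0.116 and 0.116 m and z of walnut_3 in the frame of hopper between 0.113 and 0.178 m and ((x of walnut_4 in the frame of dish between -0.078 and 0.078 m and y of walnut_4 in the frame of dish between -0.088 and 0.088 m and z of walnut_4 in the frame of dish between 0.005 and 0.05 m) or (x of walnut_4 in the frame of hopper between -0.045 and 0.045 m and y of walnut_4 in the frame of hopper between -0.116 and 0.116 m and z of walnut_4 in the frame of hopper between 0.113 and 0.178 m)) and x of walnut_5 in the frame of dish between -0.078 and 0.078 m and y of walnut_5 in the frame of dish between -0.088 and 0.088 m and z of walnut_5 in the frame of dish between 0.005 and 0.05 m and x of walnut_6 in the frame of dish between -0.078 and 0.078 m and y of walnut_6 in the frame of dish between -0.088 and 0.088 m and z of walnut_6 in the frame of dish between 0.005 and 0.05 m and x of walnut_7 in the frame of dish between -0.078 and 0.078 m and y of walnut_7 in the frame of dish between -0.088 and 0.088 m and z of walnut_7 in the frame of dish between 0.005 and 0.05 m and linear speed of each of walnut_1, walnut_2, walnut_3, walnut_4, walnut_5, walnut_6, walnut_7 below 0.03 m/s and linear speed of dish below 0.01 m/s); the robot touches nothing.
It fails at once if more than four walnuts leave the hopper (not (height (world z) of walnut_1 above 0.113 m) or not (height (world z) of walnut_2 above 0.113 m) or not (height (world z) of walnut_3 above 0.113 m)).
It fails at once if the spice jar is moved more than 20 mm (distance of spice_jar from where it was at the start of the episode above 0.02 m).
It fails at once if the mug is moved more than 20 mm (distance of mug from where it was at the start of the episode above 0.02 m).
It fails at once if the lemon is moved more than 20 mm (distance of lemon from where it was at the start of the episode above 0.02 m).
It fails at once if the dish is lifted off the worktop (height (world z) of dish above 0.015 m).
It also fails if it takes over 70 s, if anything falls off the work surface, if the arm or the gripper's body presses on something with over 40 N, if the wrist force passes 120 N, or if a joint passes its speed limit or range.

## Robot

A 6-joint arm with a two-finger parallel gripper is mounted at the origin on a cart in front of the work surface, level with it; the furniture and walls round the work are solid. World frame = base frame: x ahead of the robot, y to its left, z up, the work surface at z = 0. Lengths are in m, angles in degrees, forces in N, time in s.
With the tool pointing down it reaches from about 0.35 to 0.875 m from the base axis. Payload 4.2 kg.
Tool frame: the origin (TCP) lies between the finger pads; the fingertips stand 17 mm ahead of it and the grasp point (between the pads) lies 2 mm behind it; z points along the fingers, y is the line along which they close (so a half turn about z gives the same grasp; the last joint's range is limited). The gripper opens to 87 mm and grips with 3 to 60 N. Pads are 19 mm wide; open, the fingers measure 117 mm over their backs; the gripper's body (75 mm by 190 mm) begins 51 mm behind the grasp point.
Start: joints at [88.442, 22.042, 0.453, 0, -68.411, -14.817], TCP at [0.176, 0.6, 0.24] pointing down, gripper open.
Joint ranges: [-179.83, 179.83], [-69.29, 118.12], [-61.27, 80.66], [-181.25, 117.63], [-171.15, -9.14], [-177.46, 177.46]. Speed limits (degrees/s): [159.86, 159.86, 180, 180, 180, 180].

## Interface

Orientations are given as a 3x3 rotation matrix whose columns are the frame's x, y, z axes.
In Python, from station import r gives the robot as it stands.
- The arm moves only by the tool servo_tool, never from a script. Its argument "targets" is a list of rows, each a list of 5 numbers: the shift along the world's x, y, z in units of 30 mm (1.0 is 30 mm), then the turn about the world's z in rad, then the finger opening in mm, from 0 to 87. In form: [[x, y, z, turn, gripper], ...]. A call has exactly 5 rows; each row is the pose to reach, as a shift and turn from the pose commanded when the call began; what a row does not reach only later rows make up. A row lasts 1/12 s, in which the tool goes at most 41.7 mm and 7.16 degrees, less where a joint would pass 70% of its speed; a pose out of reach is approached as far as the arm can. A call with a gripper value outside its range is refused whole. The fingers move at their own pace and stop on an object; the grip force is fixed at half the most. Time passes only in rows, so rows that repeat a pose let the fingers close, or fill a call up. It gives the time, the measured TCP pose, the force, the opening and the grip force at its end, in the units of the state.
- r.sense(): the state, without advancing time (a new reading comes with each control period).
- r.capture(name): name is "scene" or "top" or "wrist"; returns a dict with "pixels" (420x560x3 uint8, red, green, blue), "fx", "fy", "cx", "cy" (pixels), "world_from_camera" (4x4, takes a point from camera to world coordinates). Camera axes: x right, y down, z forward; pixel columns grow to the right and rows downward; lengths in m; the calibration is good to about 2 mm. The wrist camera is an equidistant fisheye: a pixel r from the principal point sees the ray r / f radians off the axis. A picture is of the moment at which its call begins. There is no depth.
- r.finish_job(): hands the job in; it is judged then, once.
The state is a dict: "time_s": time; "joints": joint angles; "joint_velocities": joint speeds; "effort": joint torques, N m; "tcp_pos": TCP position; "ee_rot": TCP orientation; "wrist_force": force on the tool from outside, world axes, zero at the start; "moment": the same for the moment, N m; "gripper_width": opening from 0.0 (shut) to 1.0 (fully open); "gripper_force": force on a finger pad.
Only numpy, scipy, OpenCV 4.12 (cv2) and the standard library are available. Lean on these libraries where they do the work, as an engineer would, in place of code of your own. Each camera call takes 0.05 s, during which the arm holds its last target. There are 200 camera calls.

## Working session

There is one attempt and no reset: what is moved stays moved. The work goes in short steps, Python scripts to look and compute and a tool call to move; the robot and the scene stay as the last step left them, time stands still between calls to the robot, and variables do not carry over. Pictures are saved under pics/ and viewed, at most 10 in all, crops included, and the job is handed in when it is done.

Besides the shell and the picture viewer there is one more tool, called after "Emit:" as name([rows], argument=value, ...), one row to a line, values as JSON. servo_tool: Moves the arm, as the interface text tells. Its arguments: {"type":"object","properties":{"targets":{"type":"array","items":{"type":"array","items":{"type":"number"}}}},"required":["targets"]}

```bash
mkdir -p pics; python3 - <<'E'
from station import r
import cv2,numpy as np
s=r.sense();print(s['time_s'],s['tcp_pos'],np.round(s['ee_rot'],3),s['gripper_width'])
for n in("scene","top"):
    c=r.capture(n);cv2.imwrite(f"pics/{n}0.png",c["pixels"][:,:,::-1]);np.savez(f"{n}0.npz",**c)
    print(n,c["fx"],c["fy"],c["cx"],c["cy"],np.round(c["world_from_camera"],3))
E
```

```text
0.0 [0.17601947 0.59911662 0.23844805] [[ 0.959 -0.282 -0.001]
 [-0.282 -0.959 -0.002]
 [ 0.     0.002 -1.   ]] 0.997257449076933
scene 433.0808587990638 433.0808587990638 279.0316645017473 209.649825939351 [[-0.6   -0.324  0.731 -0.165]
 [-0.8    0.243 -0.549  0.476]
 [ 0.    -0.914 -0.405  0.518]
 [ 0.     0.     0.     1.   ]]
top 386.8865346539695 386.8865346539695 279.15904323516753 210.86530477717918 [[-0.001 -0.999  0.038  0.521]
 [-1.     0.002  0.02  -0.067]
 [-0.02  -0.038 -0.999  0.975]
 [ 0.     0.     0.     1.   ]]
```

View pics/scene0.png

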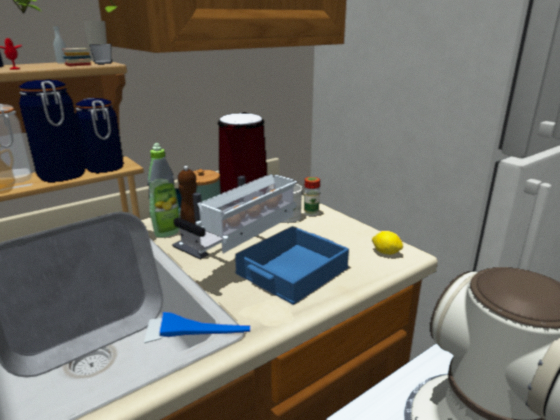

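View pics/top0.png

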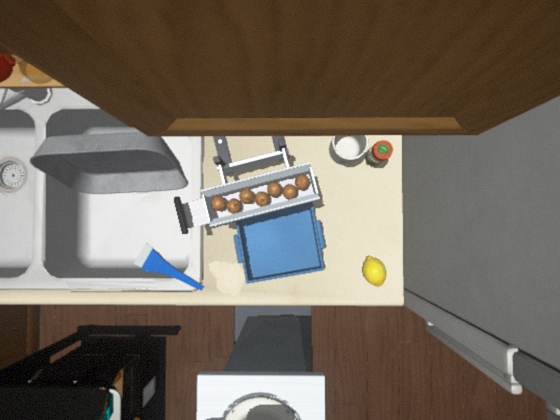

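```bash
python3 - <<'E'
import cv2,numpy as np
im=cv2.imread("pics/top0.png")[130:290,165:335]
im=cv2.resize(im,None,fx=3.7,fy=3.7,interpolation=cv2.INTER_CUBIC)
for i in range(0,170,10):
    cv2.putText(im,str(165+i),(int(i*3.7),8),0,.3,(0,0,255),1); cv2.line(im,(int(i*3.7),10),(int(i*3.7),14),(0,0,255),1)
for i in range(0,160,10):
    cv2.putText(im,str(130+i),(0,int(i*3.7)+4),0,.3,(0,0,255),1)
cv2.imwrite("pics/topc.png",im)
E
cat > h.py <<'E'
import numpy as np,cv2
from station import r
def ray(c,u,v,z):
    "points on plane z from pixels"
    p=np.atleast_2d(np.c_[u,v]).astype(float)
    d=np.c_[(p[:,0]-c["cx"])/c["fx"],(p[:,1]-c["cy"])/c["fy"],np.ones(len(p))]
    T=c["world_from_camera"];d=d@T[:3,:3].T;o=T[:3,3]
    return o+d*((z-o[2])/d[:,2])[:,None]
def hsv(c): return cv2.cvtColor(c["pixels"],cv2.COLOR_RGB2HSV)
def proj(c,P):
    T=c["world_from_camera"];q=(np.atleast_2d(P)-T[:3,3])@T[:3,:3]
    return np.c_[q[:,0]/q[:,2]*c["fx"]+c["cx"],q[:,1]/q[:,2]*c["fy"]+c["cy"]]
E
python3 - <<'E'
from h import *
c=dict(np.load("top0.npz"));H=hsv(c)
m=((H[...,0]>15)*0)
# dish blue
m=cv2.inRange(H,(98,120,50),(118,255,255));n,l,s,ce=cv2.connectedComponentsWithStats(m)
for i in range(1,n):
    if s[i,4]>100:
        pts=np.argwhere(l==i)[:,::-1].astype(np.float32);rc=cv2.minAreaRect(pts);print(s[i],rc,np.round(ray(c,*cv2.boxPoints(rc).T,0.05)[:,:2],3).tolist())
m=cv2.inRange(H,(0,90,30),(14,255,200));m[:165]=0;m[220:]=0;m[:,:205]=0;m[:,320:]=0
m=cv2.erode(m,np.ones((3,3),np.uint8))
n,l,s,ce=cv2.connectedComponentsWithStats(m)
for i in range(1,n):
    if s[i,4]>8: print("nut",s[i],np.round(ce[i],1),np.round(ray(c,*ce[i],0.125),3))
E
```

```text
[ 244  210   76   67 3629] ((280.7884826660156, 243.94232177734375), (56.28533172607422, 69.03288269042969), 78.69007110595703) [[0.527, 0.042], [0.559, -0.12], [0.428, -0.146], [0.396, 0.015]]
[141 250  62  40 681] ((174.4964599609375, 268.8260498046875), (63.8604850769043, 21.550336837768555), 19.05770492553711) [[0.419, 0.283], [0.467, 0.267], [0.418, 0.121], [0.369, 0.138]]
```

View pics/topc.png

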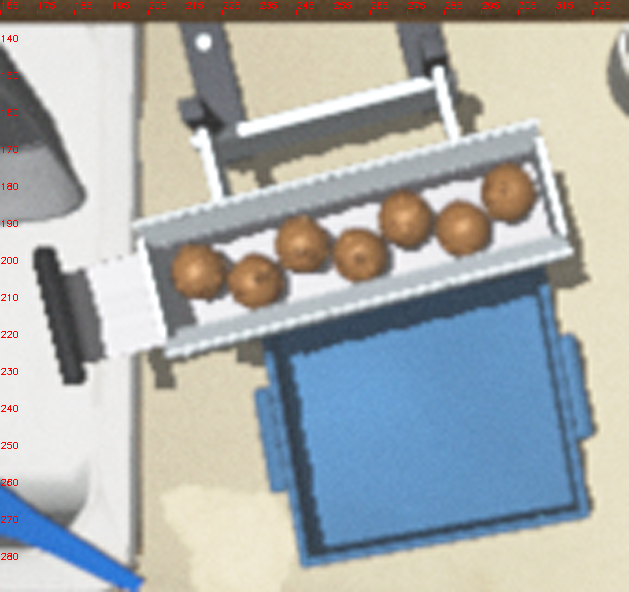

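The crop shows the hopper rim corners at crop (135,225), (167,355), (572,250), (537,125). The pull bar runs from (46,247) to (73,383). The dish's near corners are at (305,565) and (590,515), with its right edge rising to about (548,275).

```bash
python3 - <<'E'
from h import *
c=dict(np.load("top0.npz"))
f=lambda P,z:ray(c,165+np.array(P)[:,0]/3.7,130+np.array(P)[:,1]/3.7,z)[:,:2]
h=f([(135,225),(167,355),(572,250),(537,125)],.168);print("hop",h.round(3).tolist(),"size",np.linalg.norm(h-np.roll(h,1,0),axis=1).round(3),"c",h.mean(0).round(4))
C=h.mean(0)
a=h[0]+h[1]-h[2]-h[3];print("y-axis dir yaw",np.arctan2(-a[0],a[1]))
p=f([(46,247),(73,383)],.156);print("pull",p.round(3).tolist(),np.linalg.norm(p[0]-p[1]),p.mean(0));a2=p[0]-p[1];yaw2=np.arctan2(a2[1],a2[0]);print("yaw2",yaw2)
yaw=np.arctan2(-a[0],a[1])
R=lambda t:np.array([[np.cos(t),-np.sin(t)],[np.sin(t),np.cos(t)]])
print("pull in hop",(p.mean(0)-C)@R(yaw))
d=f([(305,565),(590,515),(548,275)],.05);e=d[0]-d[1];print("dish",d.round(3).tolist(),np.linalg.norm(e))
dy=np.arctan2(-e[0],e[1]);D=(d[0]+d[1])/2+R(dy)@[.085,0];print("dish yaw",dy,"c",D,"in hop",(D-C)@R(yaw),"rel",dy-yaw)
n=f([(200,270),(257,281),(303,243),(360,254),(406,219),(463,228),(508,193)],.125);print(((n-C)@R(yaw)).round(3).tolist())
for n,m in (("lemon",((20,150,100),(34,255,255))),):
    M=cv2.inRange(hsv(c),*map(np.array,m));M[:,:350]=0;M[:240]=0;M[300:]=0;M[:,400:]=0;y,x=np.nonzero(M);print(n,ray(c,[x.min(),x.max()],[y.min(),y.max()],.025).round(3))
print("jar",f([((382-165)*3.7,(152-130)*3.7)],.106),"mug",f([((348-165)*3.7,(148-130)*3.7)],.09))
# scene check
s=dict(np.load("scene0.npz"))
print(proj(s,np.r_[np.c_[h,[.168]*4],np.c_[p,[.156]*2],np.c_[d,[.05]*3]]).round().tolist())
E
```

```text
hop [[0.594, 0.112], [0.521, 0.094], [0.579, -0.135], [0.65, -0.116]] size [0.235 0.076 0.236 0.074] c [ 0.5862 -0.0113]
y-axis dir yaw 0.24634889785936426
pull [[0.583, 0.166], [0.505, 0.15]] 0.08000804434535683 [0.54368978 0.15831784]
yaw2 0.20499706891157704
pull in hop [1.64505954e-04 1.74853834e-01]
dish [[0.385, 0.027], [0.418, -0.156], [0.572, -0.13]] 0.18600118082733705
dish yaw 0.1738898304511947 c [ 0.48515469 -0.04964207] in hop [-0.10731745 -0.01255296] rel -0.07245906740816957
[[0.008, 0.095], [-0.006, 0.063], [0.009, 0.031], [-0.006, -0.0], [0.008, -0.032], [-0.006, -0.063], [0.008, -0.095]]
lemon [[ 0.444 -0.252  0.025]
 [ 0.377 -0.302  0.025]]
jar [[ 0.68630101 -0.28129048]] mug [[ 0.69899063 -0.20764887]]
[[199.0, 203.0], [225.0, 212.0], [297.0, 180.0], [272.0, 174.0], [178.0, 217.0], [204.0, 228.0], [294.0, 282.0], [349.0, 248.0], [296.0, 227.0]]
```

Emit:
servo_tool([
  [0.73, -1.1, 0, 0.106, 0],
  [1.46, -2.2, 0, 0.212, 0],
  [2.2, -3.3, 0, 0.318, 0],
  [2.9, -4.4, 0, 0.424, 0],
  [3.6, -5.5, 0, 0.53, 0],
])

```text
time_s: 0.52
tcp_pos: [0.2847, 0.4327, 0.2391]
ee_rot: [[0.969, 0.247, -0.0], [0.247, -0.969, -0.001], [-0.001, 0.001, -1.0]]
wrist_force: [0.7, 0.4, 0.2]
gripper_width: 0.706
gripper_force: 0.0
```

Emit:
servo_tool([
  [0.6, -1.25, 0, 0, 0],
  [1.2, -2.5, 0, 0, 0],
  [1.8, -3.75, 0, 0, 0],
  [2.4, -5.0, 0, 0, 0],
  [3.0, -6.2, 0, 0, 0],
])

```text
time_s: 0.93
tcp_pos: [0.3742, 0.2463, 0.2394]
ee_rot: [[0.97, 0.242, -0.0], [0.242, -0.97, -0.0], [-0.0, 0.0, -1.0]]
wrist_force: [1.3, 1.4, 0.3]
gripper_width: 0.325
gripper_force: 0.0
```

Emit:
servo_tool([
  [0.2, -1.25, 0, 0, 0],
  [0.4, -2.5, 0, 0, 0],
  [0.6, -3.75, 0, 0, 0],
  [0.8, -5.0, 0, 0, 0],
  [1.0, -6.3, 0, 0, 0],
])

```text
time_s: 1.35
tcp_pos: [0.4037, 0.0578, 0.2395]
ee_rot: [[0.97, 0.242, 0.0], [0.242, -0.97, 0.0], [0.0, -0.0, -1.0]]
wrist_force: [1.0, -0.1, -0.2]
gripper_width: 0.02
gripper_force: 0.0
```

Emit:
servo_tool([
  [0.7, -1.1, 0, 0, 0],
  [1.4, -2.2, 0, 0, 0],
  [2.1, -3.3, 0, 0, 0],
  [2.8, -4.4, 0, 0, 0],
  [3.5, -5.5, 0, 0, 0],
])

```text
time_s: 1.77
tcp_pos: [0.5095, -0.1074, 0.2393]
ee_rot: [[0.97, 0.241, -0.001], [0.241, -0.97, 0.0], [-0.0, -0.0, -1.0]]
wrist_force: [0.8, 0.7, -0.0]
gripper_width: 0.005
gripper_force: 0.0
```

Emit:
servo_tool([
  [0.25, -1.3, 0, 0, 0],
  [0.5, -2.6, 0, 0, 0],
  [0.5, -2.75, -0.8, 0, 0],
  [0.5, -2.75, -2.0, 0, 0],
  [0.5, -2.75, -3.2, 0, 0],
])

```text
time_s: 2.18
tcp_pos: [0.5244, -0.1891, 0.1428]
ee_rot: [[0.971, 0.239, 0.002], [0.239, -0.971, 0.0], [0.002, 0.001, -1.0]]
wrist_force: [-0.1, 0.4, -1.5]
gripper_width: 0.005
gripper_force: 0.0
```

Emit:
servo_tool([
  [0, 0, -1.0, 0, 0],
  [0, 0, -2.0, 0, 0],
  [0, 0, -3.0, 0, 0],
  [0, 0, -3.6, 0, 0],
  [0, 0, -3.6, 0, 0],
])

```text
time_s: 2.6
tcp_pos: [0.5206, -0.1875, 0.031]
ee_rot: [[0.971, 0.241, -0.01], [0.241, -0.971, 0.001], [-0.01, -0.004, -1.0]]
wrist_force: [-0.1, 0.1, -0.5]
gripper_width: 0.001
gripper_force: 0.0
```

Emit:
servo_tool([
  [-0.04, 0.16, 0, 0, 0],
  [-0.08, 0.32, 0, 0, 0],
  [-0.12, 0.5, 0, 0, 0],
  [-0.16, 0.64, 0, 0, 0],
  [-0.2, 0.8, 0, 0, 0],
])

```text
time_s: 3.02
tcp_pos: [0.5187, -0.1632, 0.0369]
ee_rot: [[0.97, 0.242, 0.003], [0.242, -0.97, -0.0], [0.003, 0.001, -1.0]]
wrist_force: [-0.0, 0.3, -0.7]
gripper_width: 0.007
gripper_force: 0.0
```

Emit:
servo_tool([
  [-0.03, 0.12, 0, 0, 0],
  [-0.06, 0.24, 0, 0, 0],
  [-0.09, 0.36, 0, 0, 0],
  [-0.12, 0.48, 0, 0, 0],
  [-0.15, 0.6, 0, 0, 0],
])

```text
time_s: 3.43
tcp_pos: [0.5151, -0.1463, 0.0365]
ee_rot: [[0.97, 0.242, 0.003], [0.242, -0.97, -0.001], [0.003, 0.002, -1.0]]
wrist_force: [2.0, -5.7, 0.6]
gripper_width: 0.001
gripper_force: 2.8
```

```bash
cat >> h.py <<'E'
C=np.array([.5862,-.0113]);YAW=.246
def R(t): return np.array([[np.cos(t),-np.sin(t)],[np.sin(t),np.cos(t)]])
def tohop(p): return (np.asarray(p)[:2]-C)@R(YAW)
def crop(n,cam="top",box=(165,130,335,290),k=3.7):
    c=r.capture(cam);x0,y0,x1,y1=box
    im=cv2.resize(c["pixels"][y0:y1,x0:x1,::-1],None,fx=k,fy=k,interpolation=cv2.INTER_CUBIC);cv2.imwrite(f"pics/{n}.png",im);np.savez(n+".npz",**c);return c
E
python3 - <<'E'
from h import *
crop("t1");s=r.sense();print(s['time_s'],tohop(s['tcp_pos']),s['wrist_force'])
E
```

```text
3.4833 [-0.10194116 -0.1130017 ] [ 2.32607621 -3.09622652  2.23166195]
```

View pics/t1.png

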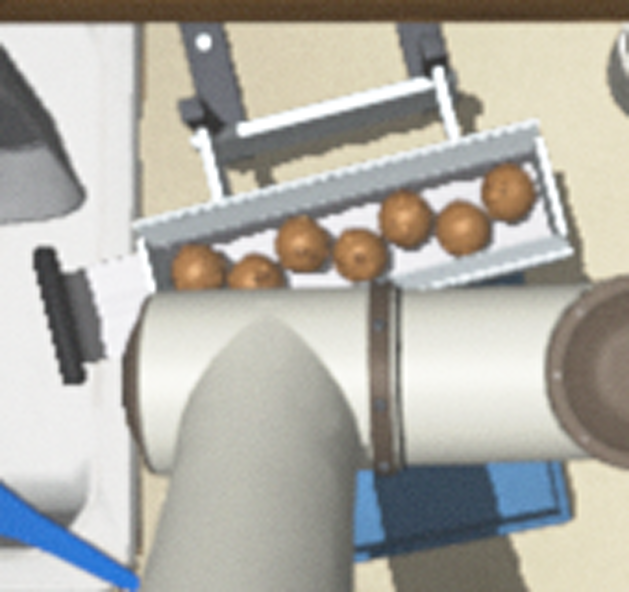

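The dish's near-right corner moved from crop (590,515) to (572,520), about 12 mm left, and its yaw is unchanged. I'll nudge it a little more, then retreat.

Emit:
servo_tool([
  [-0.03, 0.12, 0, 0, 0],
  [-0.06, 0.24, 0, 0, 0],
  [0.06, -0.3, 0, 0, 0],
  [0.2, -0.8, 0, 0, 0],
  [0.2, -0.8, 0, 0, 87],
])

```text
time_s: 3.9
tcp_pos: [0.5201, -0.171, 0.0355]
ee_rot: [[0.971, 0.24, 0.0], [0.24, -0.971, 0.0], [0.0, -0.0, -1.0]]
wrist_force: [0.6, -0.8, 0.5]
gripper_width: 0.028
gripper_force: 0.0
```

Emit:
servo_tool([
  [0, 0, 1.2, 0, 87],
  [0, 0, 2.4, 0, 87],
  [-1.1, 0.3, 3.0, 0, 87],
  [-2.3, 0.8, 3.0, 0, 87],
  [-3.5, 1.4, 3.0, 0, 87],
])

```text
time_s: 4.32
tcp_pos: [0.4137, -0.1273, 0.1262]
ee_rot: [[0.971, 0.24, 0.002], [0.24, -0.971, 0.001], [0.002, -0.0, -1.0]]
wrist_force: [0.6, 0.3, 0.3]
gripper_width: 0.377
gripper_force: 0.0
```

Emit:
servo_tool([
  [-0.85, 1.0, 0, 0, 87],
  [-1.7, 2.2, 0, 0, 87],
  [-1.7, 2.2, -1.0, 0, 87],
  [-1.7, 2.2, -2.0, 0, 87],
  [-1.7, 2.2, -3.0, 0, 87],
])

```text
time_s: 4.73
tcp_pos: [0.3636, -0.0605, 0.036]
ee_rot: [[0.97, 0.244, 0.004], [0.244, -0.97, 0.002], [0.005, -0.0, -1.0]]
wrist_force: [1.7, -0.4, -0.5]
gripper_width: 0.758
gripper_force: 0.0
```

```bash
python3 - <<'E'
from h import *
s=r.sense();print(s['time_s'],s['tcp_pos'],tohop(s['tcp_pos']),s['wrist_force'],s['gripper_width'])
crop("t2")
E
```

```text
4.7333 [ 0.36361569 -0.06046916  0.03596185] [-0.22785723  0.00651625] [ 1.70220706 -0.40460147 -0.50676741] 0.7581574041927653
```

View pics/t2.png

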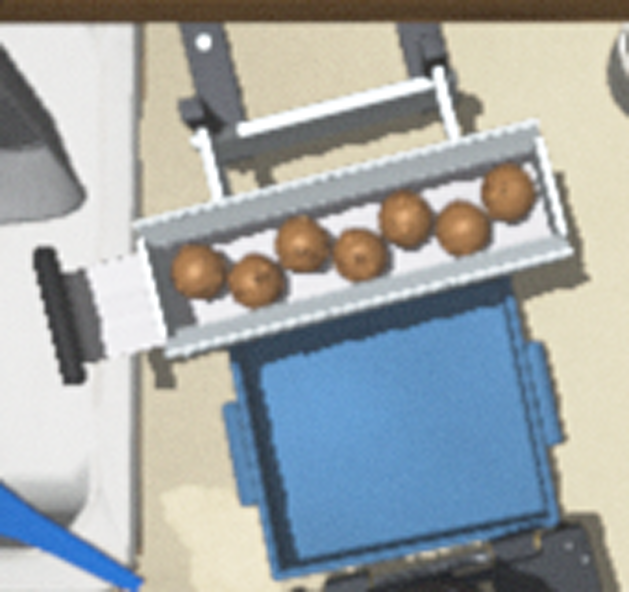

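Dish near corners are at crop (275,578) and (558,525), which puts the dish at about hopper (-0.110, +0.009) with relative yaw about -0.06. Now pushing forward along hopper x.

Emit:
servo_tool([
  [0.36, 0.09, 0, 0, 87],
  [0.72, 0.18, 0, 0, 87],
  [1.08, 0.27, 0, 0, 87],
  [1.44, 0.36, 0, 0, 87],
  [1.8, 0.45, 0, 0, 87],
])

```text
time_s: 5.2
tcp_pos: [0.4173, -0.0487, 0.0363]
ee_rot: [[0.971, 0.241, -0.003], [0.241, -0.971, -0.0], [-0.003, -0.0, -1.0]]
wrist_force: [-6.8, -1.7, 3.0]
gripper_width: 0.995
gripper_force: 3.6
```

Emit:
servo_tool([
  [0.3, 0.075, 0, 0, 87],
  [0.6, 0.15, 0, 0, 87],
  [0.9, 0.225, 0, 0, 87],
  [1.2, 0.3, 0, 0, 87],
  [1.5, 0.375, 0, 0, 87],
])

```text
time_s: 5.62
tcp_pos: [0.4616, -0.0377, 0.0363]
ee_rot: [[0.971, 0.241, -0.004], [0.241, -0.971, -0.001], [-0.004, -0.0, -1.0]]
wrist_force: [-4.7, -2.1, 0.2]
gripper_width: 0.996
gripper_force: 2.4
```

```bash
python3 - <<'E'
from h import *
s=r.sense();print(s['time_s'],s['tcp_pos'],tohop(s['tcp_pos']),s['wrist_force'],s['gripper_width'])
E
```

```text
5.6167 [ 0.46158855 -0.03772972  0.03627165] [-0.12729626  0.00471214] [-4.71377527 -2.14163452  0.15066814] 0.9955106210035695
```

Emit:
servo_tool([
  [0.15, 0.04, 0, 0, 87],
  [0.3, 0.08, 0, 0, 87],
  [0.45, 0.115, 0, 0, 87],
  [0.6, 0.15, 0, 0, 87],
  [0.7, 0.18, 0, 0, 87],
])

```text
time_s: 6.03
tcp_pos: [0.483, -0.0321, 0.036]
ee_rot: [[0.971, 0.241, -0.002], [0.241, -0.971, -0.0], [-0.002, -0.0, -1.0]]
wrist_force: [-2.6, -0.1, -1.7]
gripper_width: 1.0
gripper_force: 1.7
```

Emit:
servo_tool([
  [0.04, 0.01, 0, 0, 87],
  [0.08, 0.02, 0, 0, 87],
  [0.12, 0.03, 0, 0, 87],
  [0.16, 0.04, 0, 0, 87],
  [0.2, 0.05, 0, 0, 87],
])

```text
time_s: 6.45
tcp_pos: [0.4867, -0.0311, 0.0359]
ee_rot: [[0.97, 0.241, -0.007], [0.241, -0.97, -0.002], [-0.007, -0.0, -1.0]]
wrist_force: [-10.0, -2.0, 7.7]
gripper_width: 0.997
gripper_force: 4.8
```

```bash
python3 - <<'E'
from h import *
s=r.sense();print(s['time_s'],s['tcp_pos'],tohop(s['tcp_pos']),s['wrist_force'],s['gripper_width'])
E
```

```text
6.45 [ 0.48665971 -0.03114832  0.03586111] [-0.10137715  0.00498991] [-9.96833052 -1.95289134  7.6669507 ] 0.9969529256294204
```

Emit:
servo_tool([
  [0.03, 0.01, 0, 0, 87],
  [0.06, 0.015, 0, 0, 87],
  [0.09, 0.02, 0, 0, 87],
  [0.12, 0.03, 0, 0, 87],
  [0.12, 0.03, 0, 0, 87],
])

```text
time_s: 6.87
tcp_pos: [0.4914, -0.03, 0.0359]
ee_rot: [[0.97, 0.241, -0.004], [0.241, -0.97, -0.001], [-0.004, -0.0, -1.0]]
wrist_force: [-7.4, -2.3, 5.1]
gripper_width: 0.998
gripper_force: 3.8
```

Emit:
servo_tool([
  [0.03, 0.01, 0, 0, 87],
  [0.06, 0.015, 0, 0, 87],
  [0.09, 0.02, 0, 0, 87],
  [0.12, 0.03, 0, 0, 87],
  [0.12, 0.03, 0, 0, 87],
])

```text
time_s: 7.28
tcp_pos: [0.4936, -0.0295, 0.0358]
ee_rot: [[0.97, 0.241, -0.007], [0.241, -0.97, -0.002], [-0.007, -0.0, -1.0]]
wrist_force: [-9.7, -2.4, 8.3]
gripper_width: 0.997
gripper_force: 5.2
```

```bash
python3 - <<'E'
from h import *
s=r.sense();print(s['time_s'],s['tcp_pos'],tohop(s['tcp_pos']),s['wrist_force'],s['gripper_width'])
E
```

```text
7.2833 [ 0.49361985 -0.02949688  0.03582452] [-0.09422438  0.00489665] [-9.73704085 -2.44546055  8.26040709] 0.9972139905713848
```

Emit:
servo_tool([
  [0.03, 0.01, 0, 0, 87],
  [0.06, 0.015, 0, 0, 87],
  [0.09, 0.02, 0, 0, 87],
  [0.12, 0.03, 0, 0, 87],
  [0.12, 0.03, 0, 0, 87],
])

```text
time_s: 7.7
tcp_pos: [0.4936, -0.0295, 0.0355]
ee_rot: [[0.97, 0.241, -0.015], [0.241, -0.971, -0.003], [-0.015, -0.0, -1.0]]
wrist_force: [-16.6, -3.1, 13.5]
gripper_width: 0.999
gripper_force: 8.3
```

```bash
python3 - <<'E'
from h import *
s=r.sense();print(s['time_s'],s['tcp_pos'],tohop(s['tcp_pos']),s['wrist_force'],s['gripper_width'])
crop("t3")
E
```

```text
7.7 [ 0.49362382 -0.02954884  0.03548845] [-0.09423318  0.0048453 ] [-16.58267483  -3.06024394  13.53965619] 0.9991202760521958
```

View pics/t3.png

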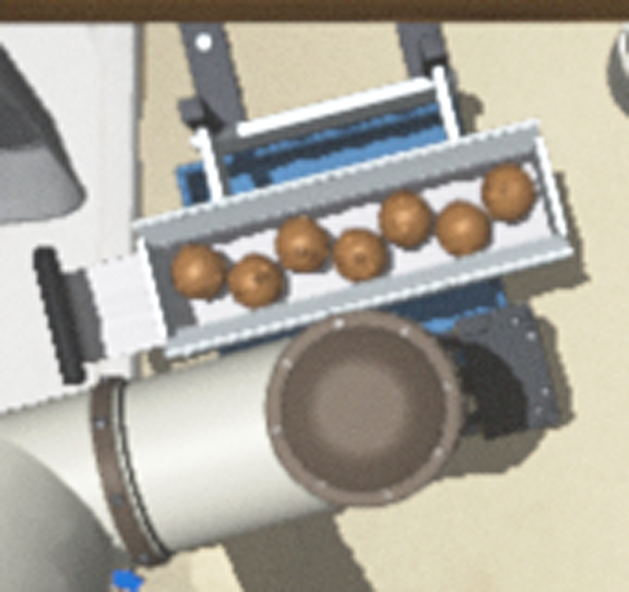

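The TCP has stalled at hopper x -0.094 with force rising, and the dish's far edge lies parallel under the back plate (far-left corner at crop (178,170)), so it is home. Backing off.

Emit:
servo_tool([
  [-0.4, -0.1, 0, 0, 87],
  [-1.2, -0.3, 0, 0, 87],
  [-2.2, -0.55, 0.2, 0, 40],
  [-3.0, -0.75, 1.2, 0, 40],
  [-3.4, -0.85, 2.4, 0, 40],
])

```text
time_s: 8.17
tcp_pos: [0.3958, -0.0536, 0.1071]
ee_rot: [[0.97, 0.241, -0.004], [0.241, -0.97, -0.001], [-0.004, -0.0, -1.0]]
wrist_force: [1.9, 0.2, 0.6]
gripper_width: 0.855
gripper_force: 0.0
```

Emit:
servo_tool([
  [0, 0.5, 1.3, 0, 40],
  [0, 1.5, 2.3, 0, 40],
  [0, 2.7, 2.8, 0, 40],
  [0, 3.9, 3.2, 0, 40],
  [0, 5.1, 3.6, 0, 40],
])

```text
time_s: 8.58
tcp_pos: [0.4003, 0.1029, 0.2188]
ee_rot: [[0.97, 0.242, 0.008], [0.242, -0.97, 0.005], [0.009, -0.003, -1.0]]
wrist_force: [1.1, 0.1, -1.1]
gripper_width: 0.506
gripper_force: 0.0
```

```bash
python3 - <<'E'
from h import *
s=r.sense();print(s['time_s'],s['tcp_pos'],tohop(s['tcp_pos']),s['wrist_force'],s['gripper_width'])
crop("t4")
E
```

```text
8.5833 [0.40028158 0.10288183 0.21884023] [-0.15251493  0.15602034] [ 1.07706205  0.09576494 -1.11361205] 0.5057981332718651
```

View pics/t4.png

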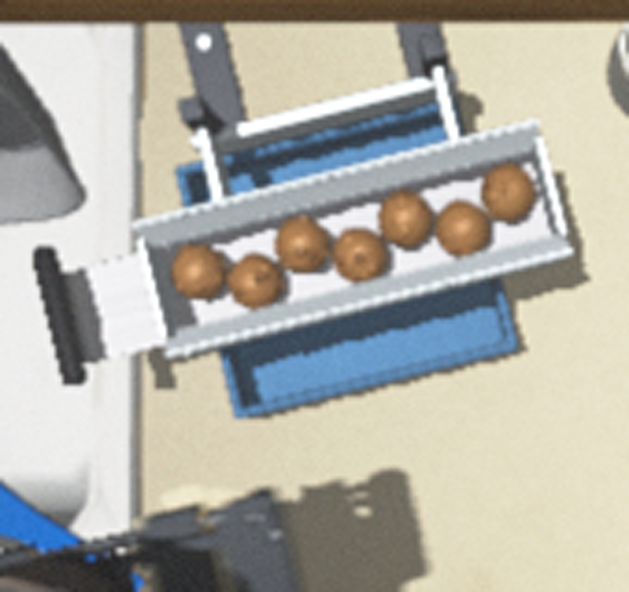

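Dish near corners are at crop (238,418) and (524,352), far-left at (178,170); checking the numbers.

```bash
python3 - <<'E'
from h import *
c=dict(np.load("t4.npz"))
P=np.array([(238,418),(524,352),(178,170)])
d=ray(c,165+P[:,0]/3.7,130+P[:,1]/3.7,.05)[:,:2];h=tohop(d);print(h.round(4),np.linalg.norm(h[0]-h[2]),np.linalg.norm(h[0]-h[1]))
e=d[0]-d[1];print("rel yaw",np.arctan2(-e[0],e[1])-YAW,"centre",(h[1]+h[2])/2, (h[0]+h[1])/2+[.085,0])
E
```

```text
Traceback (most recent call last):
IndexError: index 2 is out of bounds for axis 0 with size 2
```

Emit:
servo_tool([
  [0.9, 0.3, 0.2, 0, 45],
  [1.9, 0.7, 0.3, 0, 45],
  [2.9, 1.1, 0.3, 0, 45],
  [3.9, 1.5, 0.3, 0, 45],
  [4.7, 1.9, 0.3, 0, 45],
])

```text
time_s: 9.05
tcp_pos: [0.5434, 0.1588, 0.226]
ee_rot: [[0.97, 0.242, 0.006], [0.242, -0.97, 0.003], [0.007, -0.001, -1.0]]
wrist_force: [0.1, 0.6, 0.9]
gripper_width: 0.516
gripper_force: 0.0
```

```bash
python3 - <<'E'
from h import *
s=r.sense();print(s['time_s'],s['tcp_pos'],tohop(s['tcp_pos']),s['gripper_width'])
E
```

```text
9.05 [0.54337274 0.15876682 0.22596901] [-1.22166957e-04  1.75376407e-01] 0.5158211130489588
```

```bash
sed -i 's/np.asarray(p)\[:2\]/np.asarray(p)[...,:2]/' h.py; python3 - <<'E'
from h import *
c=dict(np.load("t4.npz"))
P=np.array([(238,418),(524,352),(178,170)])
d=ray(c,165+P[:,0]/3.7,130+P[:,1]/3.7,.05)[:,:2];h=tohop(d);print(h.round(4),np.linalg.norm(h[0]-h[2]),np.linalg.norm(h[0]-h[1]))
e=d[0]-d[1];print("rel yaw",np.arctan2(-e[0],e[1])-YAW,"centre",(h[1]+h[2])/2, (h[0]+h[1])/2+[.085,0])
E
```

```text
[[-0.0833  0.1056]
 [-0.0872 -0.0841]
 [ 0.0828  0.1049]] 0.16603353235687118 0.18968512844030813
rel yaw -0.020546871627705632 centre [-0.00219936  0.01042985] [-0.00021546  0.01076222]
```

Emit:
servo_tool([
  [0, 0, -0.8, 0, 45],
  [0, 0, -1.6, 0, 45],
  [0, 0, -2.3, 0, 45],
  [0, 0, -2.7, 0, 45],
  [0, 0, -2.7, 0, 45],
])

```text
time_s: 9.47
tcp_pos: [0.5395, 0.1572, 0.1415]
ee_rot: [[0.97, 0.242, -0.001], [0.242, -0.97, -0.001], [-0.002, 0.0, -1.0]]
wrist_force: [0.4, -0.7, -0.4]
gripper_width: 0.514
gripper_force: 0.0
```

The dish is home: hopper (-0.001, 0.011), relative yaw -0.02. Pinching the pull.

Emit:
servo_tool([
  [0, 0, 0, 0, 10],
  [0, 0, 0, 0, 5],
  [0, 0, 0, 0, 5],
  [0, 0, 0, 0, 5],
  [0, 0, 0, 0, 5],
])

```text
time_s: 9.88
tcp_pos: [0.5399, 0.1586, 0.1448]
ee_rot: [[0.97, 0.241, 0.003], [0.241, -0.97, 0.004], [0.004, -0.003, -1.0]]
wrist_force: [-8.5, 14.7, 5.7]
gripper_width: 0.225
gripper_force: 8.5
```

Emit:
servo_tool([
  [0, 0, 0, 0, 5],
  [0, 0, 0, 0, 5],
  [0, 0, 0, 0, 5],
  [0, 0, 0, 0, 5],
  [0, 0, 0, 0, 5],
])

```text
time_s: 10.3
tcp_pos: [0.5393, 0.1614, 0.1447]
ee_rot: [[0.97, 0.243, 0.003], [0.243, -0.97, 0.007], [0.004, -0.007, -1.0]]
wrist_force: [-7.6, 12.9, 4.0]
gripper_width: 0.158
gripper_force: 30.0
```

```bash
python3 - <<'E'
from h import *
s=r.sense();print(s['time_s'],s['tcp_pos'],tohop(s['tcp_pos']),s['wrist_force'],s['gripper_width'],s['gripper_force'])
E
```

```text
10.3 [0.53925782 0.16135639 0.14474963] [-0.00348258  0.17889011] [-7.64851659 12.85419104  4.0039482 ] 0.15827058013586984 29.975177398882806
```

Emit:
servo_tool([
  [-0.08, 0.32, 0, 0, 5],
  [-0.16, 0.65, 0, 0, 5],
  [-0.24, 0.97, 0, 0, 5],
  [-0.32, 1.29, 0, 0, 5],
  [-0.4, 1.6, 0, 0, 5],
])

```text
time_s: 10.72
tcp_pos: [0.5279, 0.2055, 0.1447]
ee_rot: [[0.97, 0.242, 0.002], [0.242, -0.97, -0.0], [0.002, 0.001, -1.0]]
wrist_force: [0.3, -3.3, 5.8]
gripper_width: 0.155
gripper_force: 30.0
```

Emit:
servo_tool([
  [-0.06, 0.25, 0, 0, 5],
  [-0.12, 0.5, 0, 0, 5],
  [-0.18, 0.75, 0, 0, 5],
  [-0.24, 1.0, 0, 0, 5],
  [-0.3, 1.2, 0, 0, 5],
])

```text
time_s: 11.13
tcp_pos: [0.5187, 0.2416, 0.1447]
ee_rot: [[0.97, 0.242, 0.001], [0.242, -0.97, -0.0], [0.001, 0.001, -1.0]]
wrist_force: [0.2, -3.1, 5.2]
gripper_width: 0.151
gripper_force: 30.0
```

```bash
python3 - <<'E'
from h import *
s=r.sense();print(s['time_s'],s['tcp_pos'],tohop(s['tcp_pos'])-[0,.179],s['wrist_force'],s['gripper_width'],s['gripper_force'])
E
```

```text
11.1333 [0.51871948 0.2416171  0.14465714] [-0.00385699  0.08273613] [ 0.16416818 -3.1180607   5.24958477] 0.1509023578077233 30.014997851103544
```

Emit:
servo_tool([
  [-0.04, 0.16, 0, 0, 5],
  [-0.08, 0.32, 0, 0, 5],
  [-0.12, 0.48, 0, 0, 5],
  [-0.16, 0.63, 0, 0, 5],
  [-0.16, 0.63, 0, 0, 5],
])

```text
time_s: 11.55
tcp_pos: [0.5138, 0.2611, 0.1447]
ee_rot: [[0.97, 0.243, 0.001], [0.243, -0.97, 0.001], [0.002, -0.0, -1.0]]
wrist_force: [-1.2, -0.6, 6.1]
gripper_width: 0.155
gripper_force: 30.0
```

Emit:
servo_tool([
  [0, 0, 0, 0, 5],
  [0, 0, 0, 0, 5],
  [0, 0, 0, 0, 5],
  [0, 0, 0, 0, 5],
  [0, 0, 0, 0, 5],
])

```text
time_s: 11.97
tcp_pos: [0.5138, 0.2611, 0.1447]
ee_rot: [[0.97, 0.242, 0.001], [0.242, -0.97, 0.002], [0.002, -0.001, -1.0]]
wrist_force: [-2.7, 0.9, 6.4]
gripper_width: 0.161
gripper_force: 30.0
```

```bash
python3 - <<'E'
from h import *
s=r.sense();print(s['time_s'],s['tcp_pos'],tohop(s['tcp_pos'])-[0,.179],s['wrist_force'],s['gripper_width'],s['gripper_force'])
a=crop("t5");b=r.capture("scene")
A=cv2.imread("pics/t5.png")[:480,100:];B=cv2.resize(b["pixels"][160:300,170:360,::-1],None,fx=3,fy=3,interpolation=cv2.INTER_CUBIC)
A=cv2.resize(A,(400,363));B=cv2.resize(B,(400,295));im=np.zeros((363,800,3),np.uint8);im[:,:400]=A;im[:295,400:]=B;cv2.imwrite("pics/t5b.png",im)
E
```

```text
11.9667 [0.51376492 0.26108725 0.14466045] [-0.0039209   0.10282669] [-2.67291359  0.92365755  6.37279442] 0.16117164980091922 29.995976127684116
```

View pics/t5b.png

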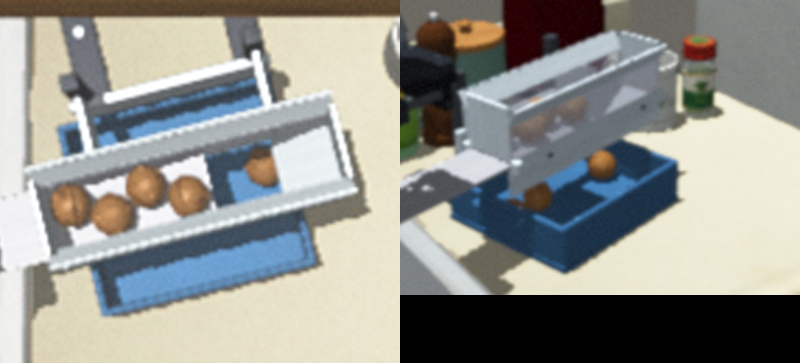

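Four walnuts are still on the gate (crop about (70,205), (112,213), (147,186), (188,195)). At least two are visible in the dish (scene crop (537,197), (602,165)), so I'll check for the third.

```bash
python3 - <<'E'
from h import *
for cam,z in (("scene",.024),("top",.024)):
    c=r.capture(cam);m=cv2.inRange(hsv(c),(4,80,40),(18,255,255))
    n,l,s,ce=cv2.connectedComponentsWithStats(m)
    for i in range(1,n):
        if s[i,4]>6:
            p=ray(c,*ce[i],z)[0];q=tohop(p)
            if abs(q[0])<.12 and abs(q[1])<.13: print(cam,s[i].tolist(),q.round(3),"if in hopper",tohop(ray(c,*ce[i],.125)[0]).round(3))
c=r.capture("scene");cv2.imwrite("pics/s6.png",cv2.resize(c["pixels"][215:270,210:310,::-1],None,fx=6,fy=6,interpolation=cv2.INTER_CUBIC))
E
```

```text
scene [260, 231, 12, 13, 130] [ 0.013 -0.06 ] if in hopper [-0.114  0.086]
scene [223, 247, 19, 13, 130] [0.016 0.047] if in hopper [-0.112  0.171]
top [280, 184, 11, 12, 99] [ 0.011 -0.056] if in hopper [ 0.001 -0.054]
top [210, 189, 41, 25, 481] [0.014 0.083] if in hopper [0.005 0.07 ]
top [252, 193, 15, 14, 149] [0.003 0.014] if in hopper [-0.006  0.008]
```

View pics/s6.png

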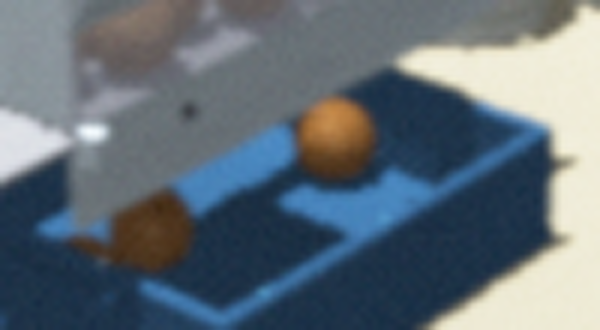

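The third walnut peeks out at the left (90,245), so three are in the dish. Closing the gate.

Emit:
servo_tool([
  [0.1, -0.4, 0, 0, 5],
  [0.2, -0.8, 0, 0, 5],
  [0.3, -1.2, 0, 0, 5],
  [0.4, -1.6, 0, 0, 5],
  [0.5, -2.0, 0, 0, 5],
])

```text
time_s: 12.63
tcp_pos: [0.529, 0.2012, 0.1447]
ee_rot: [[0.97, 0.243, 0.002], [0.243, -0.97, 0.002], [0.003, -0.002, -1.0]]
wrist_force: [-2.5, 2.6, 5.7]
gripper_width: 0.156
gripper_force: 30.0
```

Emit:
servo_tool([
  [0.07, -0.28, 0, 0, 5],
  [0.14, -0.55, 0, 0, 5],
  [0.21, -0.83, 0, 0, 5],
  [0.28, -1.1, 0, 0, 5],
  [0.32, -1.3, 0, 0, 5],
])

```text
time_s: 13.05
tcp_pos: [0.539, 0.162, 0.1447]
ee_rot: [[0.97, 0.242, 0.003], [0.242, -0.97, 0.002], [0.003, -0.002, -1.0]]
wrist_force: [-1.4, 2.5, 5.4]
gripper_width: 0.155
gripper_force: 30.0
```

Emit:
servo_tool([
  [0, -0.03, 0, 0, 5],
  [0, -0.06, 0, 0, 5],
  [0, -0.1, 0, 0, 5],
  [0, -0.1, 0, 0, 5],
  [0, -0.1, 0, 0, 5],
])

```text
time_s: 13.47
tcp_pos: [0.5392, 0.1614, 0.1447]
ee_rot: [[0.97, 0.243, 0.004], [0.243, -0.97, 0.005], [0.005, -0.004, -1.0]]
wrist_force: [-1.9, 7.8, 4.8]
gripper_width: 0.154
gripper_force: 30.0
```

```bash
python3 - <<'E'
from h import *
s=r.sense();print(s['time_s'],s['tcp_pos'],tohop(s['tcp_pos'])-[0,.179],s['wrist_force'],s['gripper_width'],s['gripper_force'])
E
```

```text
13.4667 [0.53917454 0.16142428 0.14471717] [-3.54680881e-03 -2.37677496e-05] [-1.87744935  7.81483412  4.84920482] 0.15361483912687193 29.975897250697017
```

Emit:
servo_tool([
  [0, 0, 0, 0, 40],
  [0, 0, 0, 0, 40],
  [0, 0, 0, 0, 40],
  [0, 0, 0, 0, 40],
  [0, 0, 0.3, 0, 40],
])

```text
time_s: 13.88
tcp_pos: [0.5368, 0.157, 0.1506]
ee_rot: [[0.971, 0.241, -0.005], [0.241, -0.971, -0.002], [-0.005, 0.001, -1.0]]
wrist_force: [0.1, -1.2, -0.7]
gripper_width: 0.422
gripper_force: 0.0
```

Emit:
servo_tool([
  [0, 0, 0.8, 0, 40],
  [0, 0, 1.8, 0, 40],
  [0, 0, 2.8, 0, 40],
  [-0.5, 0.8, 3.2, 0, 40],
  [-1.5, 1.8, 3.2, 0, 40],
])

```text
time_s: 14.3
tcp_pos: [0.4971, 0.2117, 0.2529]
ee_rot: [[0.971, 0.237, 0.008], [0.237, -0.971, 0.004], [0.009, -0.002, -1.0]]
wrist_force: [-0.2, 1.4, -0.1]
gripper_width: 0.459
gripper_force: 0.0
```

Emit:
servo_tool([
  [-1, 0.5, 0, 0, 40],
  [-2, 1, 0, 0, 40],
  [-3, 1.5, 0, 0, 40],
  [-3.5, 2, 0, 0, 40],
  [-3.5, 2, 0, 0, 40],
])

```text
time_s: 14.72
tcp_pos: [0.3867, 0.2726, 0.2495]
ee_rot: [[0.969, 0.245, 0.001], [0.245, -0.969, 0.001], [0.001, -0.001, -1.0]]
wrist_force: [0.5, -0.3, 0.1]
gripper_width: 0.462
gripper_force: 0.0
```

```bash
python3 - <<'E'
from h import *
s=r.sense();print(s['time_s'],s['tcp_pos'],s['wrist_force'],s['gripper_width'])
crop("t7")
E
```

```text
14.7167 [0.38667436 0.27261546 0.24953913] [ 0.5151833  -0.29445716  0.06121348] 0.4618297180572733
```

View pics/t7.png

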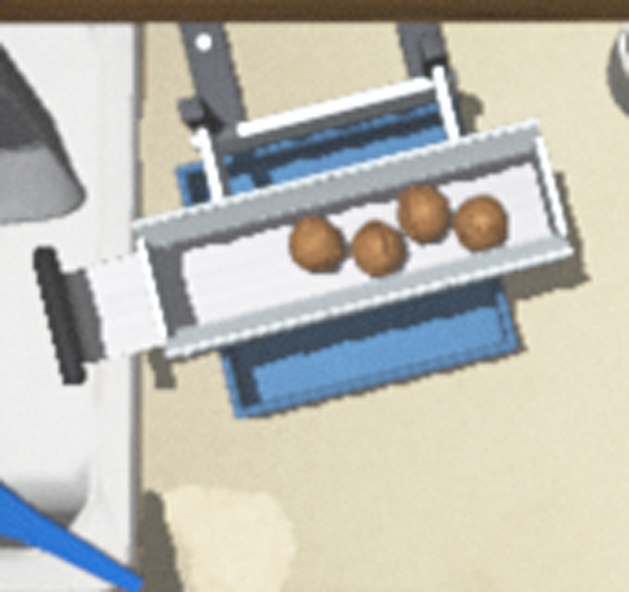

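The pull is back at its starting pixels (46,247)–(73,383), four walnuts lie in the hopper and the dish is unmoved. I'll wait for everything to settle, then hand in.

Emit:
servo_tool([
  [0, 0, 0, 0, 40],
  [0, 0, 0, 0, 40],
  [0, 0, 0, 0, 40],
  [0, 0, 0, 0, 40],
  [0, 0, 0, 0, 40],
])

```text
time_s: 15.18
tcp_pos: [0.3893, 0.2709, 0.2484]
ee_rot: [[0.971, 0.24, -0.0], [0.24, -0.971, -0.0], [-0.0, 0.0, -1.0]]
wrist_force: [0.7, 0.1, 0.3]
gripper_width: 0.461
gripper_force: 0.0
```

Emit:
servo_tool([
  [0, 0, 0, 0, 40],
  [0, 0, 0, 0, 40],
  [0, 0, 0, 0, 40],
  [0, 0, 0, 0, 40],
  [0, 0, 0, 0, 40],
])

```text
time_s: 15.6
tcp_pos: [0.3888, 0.2714, 0.2485]
ee_rot: [[0.97, 0.242, -0.0], [0.242, -0.97, -0.0], [-0.0, 0.0, -1.0]]
wrist_force: [0.2, -0.2, -0.5]
gripper_width: 0.46
gripper_force: 0.0
```

```bash
python3 -c "
from station import r
print(r.finish_job())"
```

```text
the job is handed in; nothing more can be done
None
```

I handed the job in at 15.6 s; no verdict came back, but my last pictures show the dish home under the hopper, three walnuts dropped into it, four still in the hopper, and the gate shut.

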